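# Refit the humidifier's intake cover and switch it on

### The arm

A 6-joint arm with a two-finger parallel gripper is mounted at the origin on the work surface. World frame = base frame: x ahead of the robot, y to its left, z up, the work surface at z = 0. Lengths are in m, angles in rad, forces in N, time in s.
With the tool pointing down it reaches from about 0.3 to 0.775 m from the base axis. Payload 14.6 kg.
Tool frame: the origin (TCP) lies between the finger pads; the fingertips stand ctrl.tip_extent ahead of it and the grasp point (between the pads) lies 3 mm ahead of it (ctrl.tip_extent is the distance from the TCP to the fingertips, in m); z points along the fingers, y is the line along which they close (so a half turn about z gives the same grasp; the last joint's range is limited). The gripper opens to 94 mm and grips with 3 to 60 N. Pads are 16 mm wide; open, the fingers measure 119 mm over their backs; the gripper's body (75 mm by 177 mm) begins 78 mm behind the grasp point.
Start: joints at [-1.234, 0.3, 1.521, -0, 1.321, -0.067], TCP at [0.216, -0.506, 0.227] pointing down, gripper open.
Joint ranges: [-3.03, 3.03], [-0.79, 2.21], [0.23, 2.52], [-1.04, 4.18], [0, 3.07], [-2.55, 2.55]. Speed limits (rad/s): [2.22, 2.22, 2.57, 3.14, 3.14, 3.14].

### API

Orientations are given as [roll, pitch, yaw] about the fixed x, y, z axes, in that order (R = Rz(yaw) Ry(pitch) Rx(roll)).
In Python, from station import ctrl, imaging, get_obs gives the robot as it stands (ctrl), with the cameras (imaging) and the readings as plain functions.
- The arm moves only by the tool shift_gripper, called after "Emit:" as a command line: name --argument value ..., lists and objects as JSON in quotes. Schema: {"type":"object","properties":{"increments":{"type":"array","items":{"type":"object","properties":{"x":{"type":"number"},"y":{"type":"number"},"z":{"type":"number"},"wx":{"type":"number"},"wy":{"type":"number"},"wz":{"type":"number"}},"additionalProperties":false},"minItems":1,"maxItems":10},"finger_gap":{"type":"number"},"squeeze":{"type":"number"},"only":{"type":"string"},"quiet":{"type":"boolean"},"lines":{"type":"string"}},"required":["increments"],"additionalProperties":false}. increments is a list of rows, 1 to 10 of them, each an object with the fields x, y, z (the shift in m), wx, wy, wz (a rotation vector in rad); a field left out counts as zero; each row shifts and turns the commanded pose from where the row before left it, along the tool's axes as they then stand; what a row does not reach is not made up. A row lasts 1/10 s, in which the tool goes at most 0.05 m and 0.15 rad, less where a joint would pass 70% of its speed; a pose out of reach is approached as far as the arm can. finger_gap is the finger opening in m, set as the call begins (left out keeps the last). The fingers move at their own pace and stop on an object; squeeze is the grip in N (left out, the last holds). Time passes only in rows, so rows that do not move let the fingers close. The tool returns the time, the measured TCP pose, the force, the opening and the grip force at its end. only (a regular expression) keeps the lines of the reply that match it, lines (a string "A,B") keeps lines A to B, and quiet returns only ok. Input that does not fit is refused with a message, and nothing moves.
- get_obs(): the state, without advancing time (a new reading comes with each control period).
- imaging.camera(name): name is "scene" or "side" or "wrist"; returns a dict with "pixels" (480x640x3 uint8, blue, green, red), "fx", "fy", "cx", "cy" (pixels), "extrinsics" (4x4, takes a point from camera to world coordinates). Camera axes: x right, y up, looking along -z (the intrinsics and any distortion apply to the point x, -y, -z); pixel columns grow to the right and rows downward; lengths in m; the calibration is good to about 2 mm. A picture is of the moment at which its call begins. There is no depth.
- ctrl.hand_in(): hands the job in; it is judged then, once.
The state is a dict: "time_s": time; "qpos": joint angles; "joint_vel": joint speeds; "tau": joint torques, N m; "ee_pos": TCP position; "eef_rot": TCP orientation; "force": force on the tool from outside, world axes, zero at the start; "moment": the same for the moment, N m; "grip_width": finger opening in m; "grip_force": force on a finger pad.
Only numpy, scipy, OpenCV 4.12 (cv2) and the standard library are available. Lean on these libraries where they do the work, as an engineer would, in place of code of your own. Each camera call takes 0.05 s, during which the arm holds its last target. There are 200 camera calls.

### The job

The ripening room's humidifier has had its filter changed and its intake cover is lying on the bench. Hook the cover's front lip into the slot at the front of the recess in the humidifier's top and swing the back of the cover down until the spring catch snaps over it and it lies flat; only then switch the humidifier on by pressing the raised end of its rocker switch. Leave the two small cheese wheels, the brush and the hygrometer where they are.

Things in the scene. Friction and masses are not known exactly. Their poses are not given: they have to be found in the camera images.
- case: The humidifier, fixed on the bench: white metal box, 260 deep (x) by 300 wide (y) by 130 mm high, origin under its centre, z up, front facing its own -x. In its top: the intake recess (seat), the rocker switch at its +y side, and at the rear +y corner a grey round mist outlet, 45 mm above the top.
- cover: Loose intake cover: black plastic grille, 0.14 to 0.28 kg, frame 120 (x) by 150 (y) by 6 mm, starts lying right side up on the bench. Origin at the centre of the frame's underside, x to its rear, z up. The front lip continues the underside from x -60 to -72 mm, 110 wide, 4 thick. A solid grip rib stands across it (along y): x 9 to 21, 80 mm long, z 6 to 32. Rear edge at x 60.
- seat (a point): Where the cover's origin lies when fitted; axes as the case's; 12 mm below the case's top, at x -10, y -50 mm from the case's centre. The recess is open upward from x -62.5 to 62.5 and y -78 to 78 mm (sides bevelled 6 mm outward at the top): the fitted cover has 2.5 mm play each way in x, 3 mm in y. Ledges at sides and rear, level with the seat, carry it.
- slot (a point): Slot mouth: middle of the edge of a steel ledge, at x -62.5, z 3.5 mm from the seat; axes as the case's. The ledge, flush with the case's top, covers the slot from seat x -74.5 (end wall) to -62.5; underside 7 mm above the seat (bevelled up 2 mm at the edge), slot floor 6 mm below the seat. With the cover's back raised about 20 degrees the lip slides in freely.
- cover_lip (a point): Middle of the lip's front edge, at x -72, z 2 mm in the cover's frame; axes as the cover's.
- cover_grip (a point): Middle of the rib's top, at x 15, z 32 mm in the cover's frame; axes as the cover's.
- cover_rear (a point): Point on top of the rear bar of the frame, at x 48, z 6 mm in the cover's frame: a place to press; axes as the cover's.
- catch (a joint): Spring catch at the middle of the recess's rear edge, dark steel, 40 mm wide: 0 sprung forward (home), up to 0.009 m pushed back. The cover's rear edge coming down on its sloping nose pushes it back, then it springs over the edge; this takes about 4 to 8 N downward on the cover's rear half.
- catch_nose (a point): Lower front edge of the catch's nose, 6.5 mm above the seat and, at home, at x 55 mm from it (5 mm over the fitted cover's rear edge). The nose slopes up and back to 19.5 mm above the seat.
- rocker (a joint): Rocker switch: white paddle 66 (x) by 34 mm (y) tilting end to end in a grey plate, pivot 6 mm above the case's top at x -20, y 92 mm from the case's centre. -0.14 rad = off (front end, towards the case's front, raised), +0.14 = on (front end down, rear end tipped up). Stiff, it stays where it is left; 2 N at the front end, 5 N nearer the pivot, tips it down to its stop.
- rocker_on (a point): Top face of the paddle near its front (on) end, 24 mm from the pivot, by a short moulded line: where to press.
- wheel_yellow: Bystander: small yellow waxed cheese wheel, 116 mm across, 48 high. Origin at the centre of its underside.
- wheel_black: Bystander: small black waxed cheese wheel, 110 mm across, 42 high. Origin at the centre of its underside.
- brush: Bystander: hand brush 170 mm long, lying between the humidifier and the cover. Origin at the centre of its underside.
- meter: Bystander: grey pocket hygrometer 34 by 110 by 20 mm, lying on the humidifier's top behind the recess. Origin at the centre of its underside.

How it is judged:
On the way, in this order (a step that is already met when the one before it is completed fails the run):
1. the cover's lip is under the ledge, in the slot, with its back still raised (more than 4 degrees) (x of cover_lip in the frame of seat between -0.08 and -0.0655 m and z of cover_lip in the frame of seat between -0.008 and 0.007 m and y of cover_lip in the frame of seat between -0.02 and 0.02 m and angle between the z axis of cover and the z axis of case, either way round above 0.07 rad), for 0.05 s.
2. the cover lies flat on its seat and the catch has sprung home over its rear edge (z of cover in the frame of seat between -0.003 and 0.003 m and x of cover_lip in the frame of seat below -0.066 m and z of cover_lip in the frame of seat below 0.006 m and angle between the z axis of cover and the z axis of case, either way round below 0.035 rad and y of cover in the frame of seat between -0.007 and 0.007 m and value of joint catch below 0.002 m), for 0.2 s.
3. the rocker is switched on (front end down) (value of joint rocker above 0.09 rad), for 0.2 s.
At the end, for the whole second after the job is handed in: The cover lies at rest on its seat: height within 3 mm, within 2 degrees of flat, within 7 mm sideways, its lip at least 3.5 mm under the ledge, the catch home over its rear edge (within 2 mm); and the rocker is on (above 0.09 rad) (all of step 2 and value of joint rocker above 0.09 rad and linear speed of cover below 0.02 m/s); the robot touches nothing.
It fails at once if something else on the bench (either small cheese wheel, brush or hygrometer) is moved by more than 30 mm (distance of any of wheel_yellow, wheel_black, brush, meter from where it was at the start of the episode above 0.03 m).
It also fails if it takes over 54 s, if anything falls off the work surface, if the arm or the gripper's body presses on something with over 40 N, if the wrist force passes 120 N, or if a joint passes its speed limit or range.

## Working session

There is one attempt and no reset: what is moved stays moved. The work goes in short steps, Python scripts to look and compute and a tool call to move; the robot and the scene stay as the last step left them, time stands still between calls to the robot, and variables do not carry over. Pictures are saved under pics/ and viewed, at most 13 in all, crops included, and the job is handed in when it is done.

```bash
ls; mkdir -p pics
```

Create h.py:
```python
import numpy as np, cv2
from station import ctrl, imaging, get_obs
from scipy.spatial.transform import Rotation as R
def shot(n,f=None):
    c=imaging.camera(n)
    if f: cv2.imwrite('pics/'+f,c['pixels'])
    return c
def ray(c,u,v):
    E=np.array(c['extrinsics']); d=np.array([(u-c['cx'])/c['fx'],-(v-c['cy'])/c['fy'],-1.])
    d=E[:3,:3]@d; return E[:3,3],d/np.linalg.norm(d)
def onz(c,u,v,z):
    o,d=ray(c,u,v); return o+d*(z-o[2])/d[2]
def proj(c,p):
    E=np.array(c['extrinsics']); q=E[:3,:3].T@(np.array(p)-E[:3,3])
    return np.array([c['cx']-c['fx']*q[0]/q[2], c['cy']+c['fy']*q[1]/q[2]])
def tri(rs):
    A=0;b=0
    for o,d in rs:
        P=np.eye(3)-np.outer(d,d);A=A+P;b=b+P@o
    return np.linalg.solve(A,b)
```

Run:
```python
from h import *
import pickle
D={}
for n in ['scene','side','wrist']:
    c=shot(n,n+'0.png'); D[n]=c
    print(n,[k for k in c],c['fx'],c['fy'],c['cx'],c['cy'],np.round(c['extrinsics'],3).tolist())
pickle.dump(D,open('d0.pkl','wb'))
print(get_obs(),ctrl.tip_extent)
```

```text
pics
station.py
scene ['pixels', 'fx', 'fy', 'cx', 'cy', 'extrinsics'] 505.93586664957274 505.93586664957274 316.6455283473192 236.5622515012163 [[-0.512, -0.686, 0.516, 1.249], [0.859, -0.4, 0.32, 0.446], [-0.013, 0.607, 0.794, 1.195], [0.0, 0.0, 0.0, 1.0]]
side ['pixels', 'fx', 'fy', 'cx', 'cy', 'extrinsics'] 559.7123506055862 559.7123506055862 317.681626651107 240.04857260650138 [[-0.784, 0.321, -0.532, -0.292], [-0.621, -0.439, 0.649, 0.991], [-0.025, 0.839, 0.544, 0.936], [0.0, 0.0, 0.0, 1.0]]
wrist ['pixels', 'fx', 'fy', 'cx', 'cy', 'extrinsics'] 370.06667250339314 370.06667250339314 313.5217634258007 242.8954721171788 [[0.393, 0.888, 0.237, 0.285], [-0.919, 0.381, 0.098, -0.476], [-0.003, -0.257, 0.966, 0.384], [0.0, 0.0, 0.0, 1.0]]
{'time_s': 0.15, 'qpos': array([-1.23358311e+00,  3.00337309e-01,  1.52143602e+00,  2.86631983e-05,
        1.32070827e+00, -6.66030289e-02]), 'joint_vel': array([-1.64112846e-03, -3.05299051e-03, -8.94336875e-04, -3.31580084e-06,
        3.74946062e-04,  5.86434676e-05]), 'tau': array([-1.15130761e-04, -5.31965625e+01, -3.52821207e+01,  7.08019640e-02,
        2.36580719e-02, -7.30156603e-05]), 'ee_pos': array([ 0.21605347, -0.5055892 ,  0.22702108]), 'eef_rot': array([-3.14070753e+00, -8.68663695e-05,  4.03809098e-01]), 'force': array([-0.81192254, -0.08879403, -0.83223656]), 'moment': array([-0.00048911,  0.00093224, -0.03202675]), 'grip_force': 0.0, 'grip_width': 0.09450534462465207} 0.022
```

View pics/scene0.png

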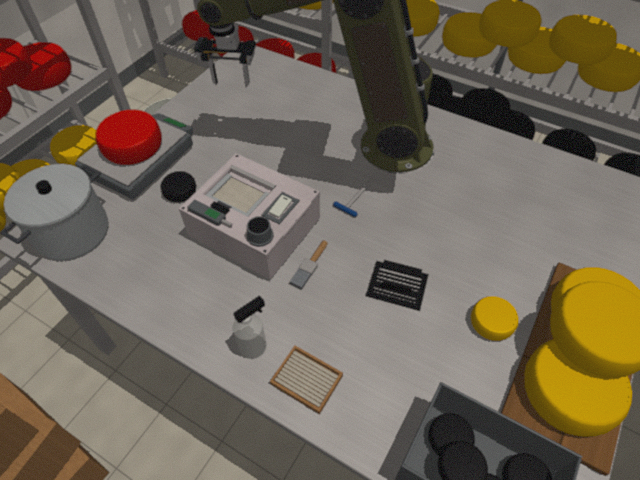

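View pics/side0.png

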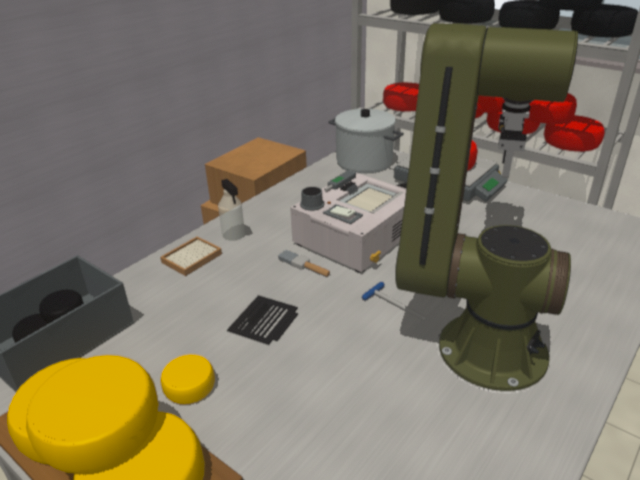

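The scene view shows the black cover at (398,284) and the case around (252,212). The meter is at (209,212), the outlet at (258,228), the rocker at (282,207) and the brush at (310,265). The side view shows the cover at (263,320) and the case top at (350,200). Next I'll view enlarged crops to pick out points.

Run:
```python
from h import *
import pickle
D=pickle.load(open('d0.pkl','rb'))
def crop(n,x,y,w,h,s): return cv2.resize(D[n]['pixels'][y:y+h,x:x+w],(w*s,h*s),interpolation=cv2.INTER_CUBIC)
a=crop('scene',170,145,160,125,5); cv2.imwrite('pics/a.png',a[:600])
b=np.zeros((600,800,3),np.uint8)
b[:325,:400]=crop('scene',355,250,80,65,5); b[:325,400:]=crop('side',220,285,80,65,5)
cv2.imwrite('pics/b.png',b[:325])
```

```text
(no output)
```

View pics/a.png

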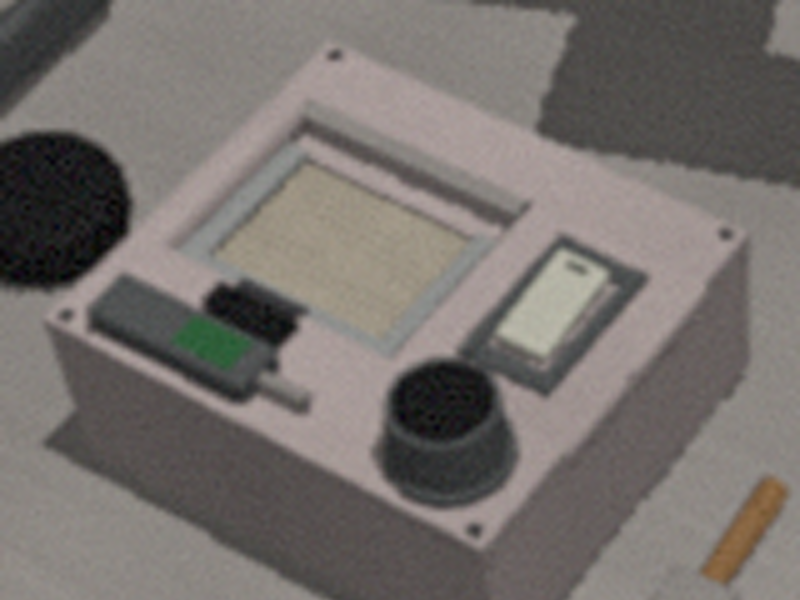

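View pics/b.png

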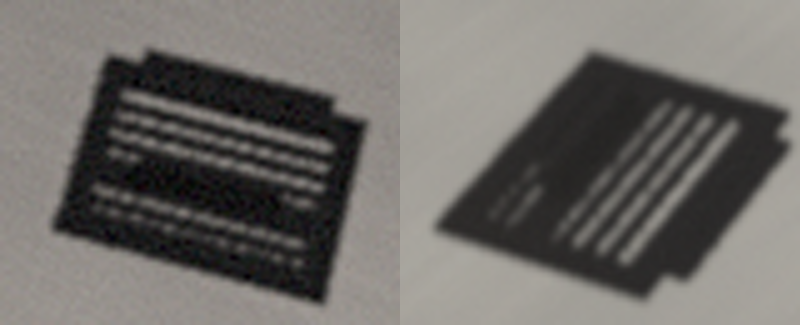

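Crop a shows the case: ledge at the top (front), recess in the middle, rocker on the right with its raised end by the line at crop (577,268). Crop b shows the cover, with the lip towards the robot in both views and clear frame corners. Now I'll triangulate these.

Run:
```python
from h import *
import pickle
D=pickle.load(open('d0.pkl','rb'));S=D['scene'];T=D['side']
o=-0.4
s={'r+':(325,303),'r-':(53,232),'f+':(367,122),'f-':(107,55)}
t={'r+':(437,232),'r-':(590,52),'f+':(650,300),'f-':(790,112)}
P={}
for k in s:
    a=(355+(s[k][0])/5+o,250+s[k][1]/5+o); b=(220+(t[k][0]-400)/5+o,285+t[k][1]/5+o)
    P[k]=tri([ray(S,*a),ray(T,*b)]); print(k,P[k].round(4),onz(S,*a,.005).round(4),onz(T,*b,.005).round(4))
x=(P['r+']+P['r-']-P['f+']-P['f-']); y=(P['r+']+P['f+']-P['r-']-P['f-'])
print('cover c',sum(P.values())/4,'yaw',np.arctan2(x[1],x[0]),np.arctan2(-y[0],y[1]),np.linalg.norm(x)/2,np.linalg.norm(y)/2)
C={'f-':(330,42),'f+':(750,235),'r-':(45,320),'r+':(487,548)}
Q={k:onz(S,170+v[0]/5+o,145+v[1]/5+o,.13) for k,v in C.items()}
for k in Q: print(k,Q[k].round(4))
x=(Q['r+']+Q['r-']-Q['f+']-Q['f-']); y=(Q['r+']+Q['f+']-Q['r-']-Q['f-'])
print('case c',sum(Q.values())/4,'yaw',np.arctan2(x[1],x[0]),np.arctan2(-y[0],y[1]),np.linalg.norm(x)/2,np.linalg.norm(y)/2)
```

```text
r+ [5.476e-01 3.291e-01 4.000e-04] [0.55   0.3292 0.005 ] [0.5435 0.3329 0.005 ]
r- [0.5828 0.1835 0.003 ] [0.5843 0.1846 0.005 ] [0.5809 0.1844 0.005 ]
f+ [0.43   0.3023 0.001 ] [0.4328 0.3029 0.005 ] [0.4269 0.3051 0.005 ]
f- [0.4643 0.157  0.0034] [0.4653 0.1573 0.005 ] [0.463  0.1586 0.005 ]
cover c [0.50616285 0.2429877  0.00196414] yaw 0.22221959234481498 0.2346398908958362 0.1210428646915107 0.14956596948554904
f- [ 0.4073 -0.3595  0.13  ]
f+ [ 0.4154 -0.0579  0.13  ]
r- [ 0.667  -0.3642  0.13  ]
r+ [ 0.6716 -0.0642  0.13  ]
case c [ 0.54029369 -0.21143687  0.13      ] yaw -0.021407451416723403 -0.021126398768490807 0.2580353233276111 0.30083434828132793
```

Add to h.py:
```python
def go(pos,yaw,pitch=0.,o=None):
    """tool y along heading yaw; pitch>0 = back of cover raised. prints delta in tool axes"""
    o=o or get_obs(); Rc=R.from_euler('xyz',o['eef_rot'])
    Rt=R.from_euler('z',yaw)*R.from_euler('y',-pitch)*R.from_matrix(np.array([[0,1,0],[1,0,0],[0,0,-1.]]))
    print('d tool',Rc.inv().apply(np.array(pos)-o['ee_pos']).round(4),'rot',(Rc.inv()*Rt).as_rotvec().round(4))
```

```bash
python3 -c "
from h import *
go([.5208,.2464,.227],.228)"
```

```text
d tool [ 0.5757 -0.5718  0.0006] rot [-7.000e-04 -7.000e-04 -1.395e+00]
```

Emit:
shift_gripper --increments '[{"x": 0.034,"y": -0.034},{"x": 0.034,"y": -0.034},{"x": 0.034,"y": -0.034},{"x": 0.034,"y": -0.034},{"x": 0.034,"y": -0.034},{"x": 0.034,"y": -0.034},{"x": 0.034,"y": -0.034},{"x": 0.034,"y": -0.034},{"x": 0.034,"y": -0.034}]' --finger_gap 0.05

```text
time_s: 1.05
ee_pos: [0.3775, -0.1022, 0.2276]
eef_rot: [3.141, -0.0, 0.404]
force: [0.4, -0.5, 0.4]
grip_width: 0.05
grip_force: 0.0
```

Emit:
shift_gripper --increments '[{"x": 0.034,"y": -0.033},{"x": 0.034,"y": -0.033},{"x": 0.034,"y": -0.033},{"x": 0.034,"y": -0.033},{"x": 0.034,"y": -0.033},{"x": 0.034,"y": -0.033},{"x": 0.034,"y": -0.033},{"x": 0.034,"y": -0.033}]'

```text
time_s: 1.85
ee_pos: [0.524, 0.2475, 0.2272]
eef_rot: [3.142, 0.0, 0.404]
force: [-0.1, -0.9, 0.4]
grip_width: 0.0498
grip_force: 0.0
```

Emit:
shift_gripper --increments '[{"wz": -0.14},{"wz": -0.14},{"wz": -0.14},{"wz": -0.14},{"wz": -0.14},{"wz": -0.14},{"wz": -0.14},{"wz": -0.14},{"wz": -0.14},{"wz": -0.135}]'

```text
time_s: 2.85
ee_pos: [0.5236, 0.2455, 0.2272]
eef_rot: [-3.141, 0.0, 1.805]
force: [0.4, -0.1, -0.0]
grip_width: 0.0499
grip_force: 0.0
```

Run:
```python
from h import *
import pickle
go([.5208,.2464,.227],.228)
c=shot('wrist','w1.png'); pickle.dump(c,open('w1.pkl','wb'))
```

```text
d tool [ 0.0016 -0.0025  0.0002] rot [-0.0005  0.0001  0.0057]
```

View pics/w1.png

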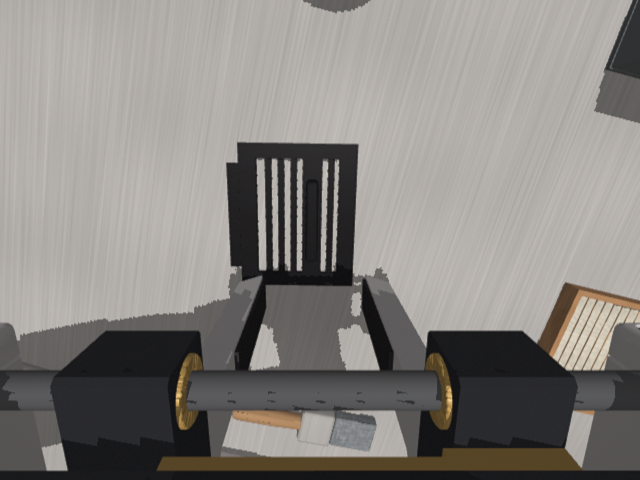

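Wrist view: cover between columns 238–358 and rows 143–285, lip on the left. The rib top covers columns 307–318, rows 180–263. Now I'll cast rays.

Run:
```python
from h import *
import pickle
c=pickle.load(open('w1.pkl','rb'))
p=c['pixels'].max(2)
for r in (190,220,250): print(r,p[r,300:326].tolist())
print([p[r,313] for r in range(172,270,4)])
for n,(u,v),z in [('rib+',(312.5,180),.032),('rib-',(312,263),.032),('r+',(358,145),.006),('r-',(351,285),.006),('f+',(238,143),.006),('lip+',(227,163),.004),('lip-',(231,266),.004)]: print(n,onz(c,u,v,z).round(4))
cc=np.array([.506,.243]);a=.228;M=np.array([[np.cos(a),-np.sin(a)],[np.sin(a),np.cos(a)]])
for l in [(60,75,6),(60,-75,6),(-60,75,6),(15,40,32),(15,-40,32)]:
    q=M@np.array(l[:2])/1000+cc; print(l,proj(c,[*q,l[2]/1000]).round(1))
```

```text
190 [185, 183, 117, 49, 37, 33, 21, 26, 32, 37, 38, 39, 39, 38, 38, 38, 33, 23, 20, 37, 35, 61, 160, 186, 183, 183]
220 [185, 186, 84, 36, 33, 30, 23, 27, 31, 35, 33, 35, 36, 35, 35, 34, 28, 21, 35, 34, 39, 102, 179, 182, 182, 183]
250 [182, 145, 55, 29, 32, 18, 23, 30, 32, 32, 31, 30, 32, 31, 30, 29, 26, 23, 31, 33, 76, 178, 181, 181, 184, 148]
[np.uint8(43), np.uint8(40), np.uint8(20), np.uint8(36), np.uint8(38), np.uint8(37), np.uint8(36), np.uint8(37), np.uint8(37), np.uint8(36), np.uint8(34), np.uint8(34), np.uint8(35), np.uint8(34), np.uint8(33), np.uint8(34), np.uint8(32), np.uint8(33), np.uint8(32), np.uint8(31), np.uint8(30), np.uint8(31), np.uint8(25), np.uint8(30), np.uint8(30)]
rib+ [0.513  0.2873 0.032 ]
rib- [0.5315 0.2073 0.032 ]
r+ [0.5493 0.3288 0.006 ]
r- [0.5806 0.1844 0.006 ]
f+ [0.4335 0.3031 0.006 ]
lip+ [0.4259 0.2813 0.004 ]
lip- [0.4491 0.1747 0.004 ]
(60, 75, 6) [356.5 143.7]
(60, -75, 6) [351.5 286. ]
(-60, 75, 6) [235.  142.9]
(15, 40, 32) [310.5 181.6]
(15, -40, 32) [310.2 262.4]
```

Emit:
shift_gripper --increments '[{"x": 0.001,"y": -0.001,"z": 0.04},{"x": 0.001,"y": -0.001,"z": 0.04},{"z": 0.04},{}]' --finger_gap 0.04

```text
time_s: 3.3
ee_pos: [0.5189, 0.2461, 0.1026]
eef_rot: [-3.133, 0.001, 1.796]
force: [-0.5, -1.4, -0.5]
grip_width: 0.0402
grip_force: 0.0
```

Run:
```python
from h import *
import pickle
go([.522,.247,.032],.223)
c=shot('wrist','w2.png'); pickle.dump(c,open('w2.pkl','wb'))
```

```text
d tool [0.0003 0.0039 0.0706] rot [-0.0086  0.0014  0.0026]
```

View pics/w2.png

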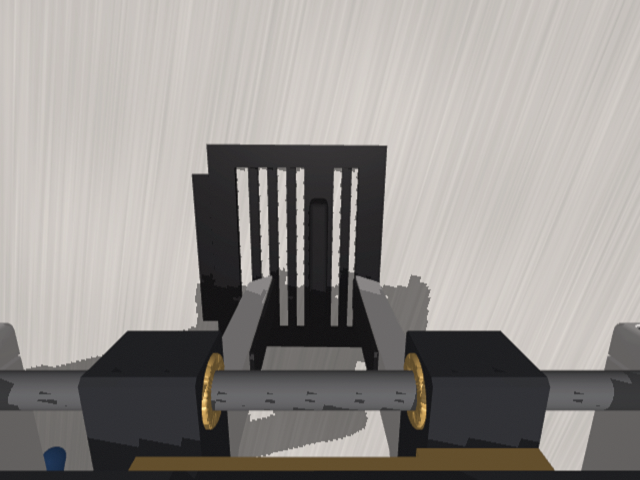

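The rib's far top end is now at (318.5,200), and the frame corners are at (386,147) and (208,145). The fingers straddle the rib.

Run:
```python
from h import *
import pickle
a=pickle.load(open('w1.pkl','rb'));c=pickle.load(open('w2.pkl','rb'))
for n,p,q in [('rib+',(312.5,180),(318.5,200)),('r+',(358,144),(386,146)),('f+',(238,143),(208,145)),('lip+',(227,163),(193,175))]:
    print(n,tri([ray(a,*p),ray(c,*q)]).round(4))
print(onz(c,318.5,200,.032),onz(c,386,146,.006),onz(c,208,145,.006),get_obs()['ee_pos'],get_obs()['eef_rot'])
go([.522,.247,.032],.223)
```

```text
rib+ [0.513  0.2863 0.0219]
r+ [0.5497 0.3296 0.0006]
f+ [0.4336 0.3032 0.0068]
lip+ [0.4262 0.2813 0.0052]
[0.51239201 0.28764962 0.032     ] [0.54876281 0.3290818  0.006     ] [0.4333912  0.30318572 0.006     ] [0.52037979 0.24665312 0.10609142] [-3.13744388e+00  6.28878720e-04  1.79685644e+00]
d tool [0.     0.002  0.0741] rot [-0.0041  0.0006  0.0031]
```

Emit:
shift_gripper --increments '[{"y": 0.002,"z": 0.02},{"z": 0.02},{"z": 0.02},{"z": 0.01},{"z": 0.004},{},{}]'

```text
time_s: 4.05
ee_pos: [0.5238, 0.2477, 0.0348]
eef_rot: [3.14, -0.0, 1.799]
force: [-0.1, 0.3, -0.0]
grip_width: 0.0397
grip_force: 0.0
```

Emit:
shift_gripper --increments '[{},{},{},{}]' --finger_gap 0.0 --squeeze 45

```text
time_s: 4.45
ee_pos: [0.5231, 0.2475, 0.0336]
eef_rot: [-3.141, -0.0, 1.799]
force: [1.3, 1.0, 1.7]
grip_width: 0.0115
grip_force: 42.5
```

Emit:
shift_gripper --increments '[{"z": -0.02},{"z": -0.045,"wz": 0.05},{"z": -0.045,"wz": 0.05},{"z": -0.045,"wz": 0.05},{"z": -0.045,"wz": 0.05},{"z": -0.045,"wz": 0.05},{"z": -0.02},{}]'

```text
time_s: 5.25
ee_pos: [0.5237, 0.2477, 0.3012]
eef_rot: [3.137, -0.002, 1.549]
force: [0.5, 0.1, -3.2]
grip_width: 0.0116
grip_force: 45.0
```

```bash
python3 -c "
from h import *
go([.53,-.38,.3],-.021)
print(get_obs()['qpos'])"
```

```text
d tool [-6.274e-01  2.000e-02  1.000e-04] rot [ 0.0045 -0.0019 -0.0009]
[ 3.78521944e-01  3.20760699e-01  1.32413085e+00 -1.75230431e-05
  1.49184139e+00  4.00437490e-01]
```

Emit:
shift_gripper --increments '[{"x": -0.03,"y": 0.001},{"x": -0.045,"y": 0.0015},{"x": -0.045,"y": 0.0015},{"x": -0.045,"y": 0.0015},{"x": -0.045,"y": 0.0015},{"x": -0.045,"y": 0.0015},{"x": -0.045,"y": 0.0015}]'

```text
time_s: 5.95
ee_pos: [0.5258, -0.0544, 0.2962]
eef_rot: [-3.139, -0.0, 1.549]
force: [0.2, -0.1, -2.9]
grip_width: 0.0117
grip_force: 45.0
```

Emit:
shift_gripper --increments '[{"x": -0.045,"y": 0.0015},{"x": -0.045,"y": 0.0015},{"x": -0.045,"y": 0.0015},{"x": -0.045,"y": 0.0015},{"x": -0.045,"y": 0.0015},{"x": -0.045,"y": 0.0015},{"x": -0.03,"y": 0.001},{"x": -0.03},{},{}]'

```text
time_s: 6.95
ee_pos: [0.529, -0.3829, 0.2958]
eef_rot: [-3.139, -0.002, 1.548]
force: [-0.0, 0.4, -3.0]
grip_width: 0.0121
grip_force: 45.0
```

Run:
```python
from h import *
import pickle
go([.53,-.38,.3],-.021)
c=shot('wrist','w3.png'); pickle.dump(c,open('w3.pkl','wb'))
```

```text
d tool [ 0.003   0.001  -0.0042] rot [-0.0027 -0.0023 -0.0017]
```

View pics/w3.png

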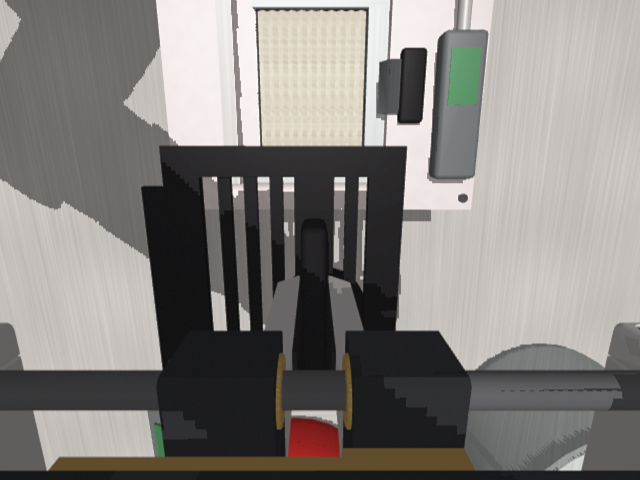

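The recess shows partly at top (catch at (410,85), case rear -y corner at (472,208), held cover in the foreground). I'll step back 70 mm to see the whole recess and get a second view.

Emit:
shift_gripper --increments '[{"x": -0.035,"z": -0.005},{"x": -0.035,"z": -0.005},{},{}]'

```text
time_s: 7.4
ee_pos: [0.528, -0.4522, 0.3075]
eef_rot: [-3.141, -0.001, 1.549]
force: [0.4, -0.5, -3.4]
grip_width: 0.0116
grip_force: 45.0
```

Run:
```python
from h import *
import pickle
c=shot('wrist'); pickle.dump(c,open('w4.pkl','wb'))
cv2.imwrite('pics/w4.png',cv2.resize(c['pixels'][0:240,120:520],(800,480),interpolation=cv2.INTER_CUBIC))
```

```text
(no output)
```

View pics/w4.png

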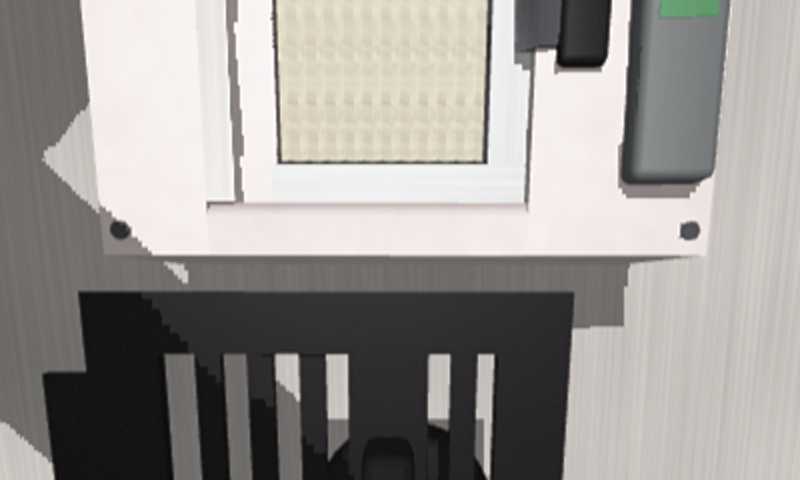

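This shows the case's -y side: corners at crop (105,253) and (706,253), screw holes at (120,230) and (690,231), ledge edge at x≈238 and recess bottom corners at (237,202) and (528,205).

Run:
```python
from h import *
import pickle
a=pickle.load(open('w3.pkl','rb'));c=pickle.load(open('w4.pkl','rb'))
f=lambda u,v:(120+u/2-.25,v/2-.25)
for n,p in [('cf-',(105,253)),('cr-',(706,253)),('hf',(120,230)),('hr',(690,231)),('ledge-low',(237,202)),('ledge-top',(228,10)),('rec r-',(528,205)),('rec r top',(533,60)),('case f top',(81,0))]: print(n,onz(c,*f(*p),.13).round(4))
print('tri hr',tri([ray(c,*f(690,231)),ray(a,463,198)]), tri([ray(c,*f(706,253)),ray(a,472,209)]))
# held cover: corners +y side, in tool frame
o=get_obs();Rc=R.from_euler('xyz',o['eef_rot'])
for n,p in [('f+',(79,292)),('r+',(573,292)),('lip+',(43,374))]:
    q=onz(c,*f(*p),o['ee_pos'][2]-.0336+.006); print(n,Rc.inv().apply(q-o['ee_pos']).round(4))
```

```text
cf- [ 0.4079 -0.3587  0.13  ]
cr- [ 0.6676 -0.3642  0.13  ]
hf [ 0.4155 -0.3494  0.13  ]
hr [ 0.66  -0.355  0.13 ]
ledge-low [ 0.4665 -0.3392  0.13  ]
ledge-top [ 0.4682 -0.267   0.13  ]
rec r- [ 0.5902 -0.343   0.13  ]
rec r top [ 0.5908 -0.2876  0.13  ]
case f top [ 0.4097 -0.2622  0.13  ]
tri hr [ 0.65981789 -0.35503329  0.13067782] [ 0.66649796 -0.36429332  0.13421228]
f+ [ 0.0742 -0.0743  0.0277]
r+ [0.0742 0.045  0.0276]
lip+ [ 0.0545 -0.0854  0.0277]
```

Add to h.py:
```python
SEAT=np.array([.5299,-.2613,.118]); YAW=-.0212
def cov(lx,lz,th,dy=0.0008,h=.0336):
    """lip-mid at lx,lz (seat frame, mm), back raised th -> delta for tool"""
    A=R.from_euler('y',-th); lip=np.array([lx,0,lz])/1000
    org=lip-A.apply([-.072,0,.002]); t=org+A.apply([.015,0,h])+[0,dy,0]
    w=SEAT+R.from_euler('z',YAW).apply(t); go(w,YAW,th)
def state(h=.0336,dy=0.0008):
    o=get_obs(); S=R.from_euler('z',YAW).inv()
    Rc=S*R.from_euler('xyz',o['eef_rot']); t=S.apply(o['ee_pos']-SEAT)
    z=Rc.apply([0,0,-1]); th=np.arctan2(-z[0],z[2]); A=R.from_euler('y',-th)
    org=t-A.apply([.015,0,h])-[0,dy,0]; lip=org+A.apply([-.072,0,.002])
    print('t',round(o['time_s'],2),'org',(org*1000).round(1),'lip',(lip*1000).round(1),'th',round(th,3),'F',np.round(o['force'],1),'w',round(o['grip_width'],4))
```

```bash
python3 -c "
from h import *
state(); cov(-58,35,0); cov(-58,35,.35); cov(-58,-2,.35)"
```

```text
t 7.45 org [ -12.7 -191.2  156.3] lip [ -84.7 -191.2  158.3] th -0.0 F [-0.1  0.4 -2.5] w 0.0117
d tool [0.1911 0.0268 0.1234] rot [-0.0005 -0.0008  0.0002]
d tool [0.1911 0.0106 0.0955] rot [-3.505e-01 -8.000e-04  1.000e-04]
d tool [0.1911 0.0107 0.1325] rot [-3.505e-01 -8.000e-04  1.000e-04]
```

Emit:
shift_gripper --increments '[{"x": 0.03,"y": 0.002},{"x": 0.04,"y": 0.002},{"x": 0.04,"y": 0.002},{"x": 0.04,"y": 0.002},{"x": 0.041,"y": 0.0026},{"z": 0.03,"wx": -0.1},{"z": 0.03,"wx": -0.15},{"z": 0.03,"wx": -0.1},{},{}]'

```text
time_s: 8.45
ee_pos: [0.5529, -0.2615, 0.2211]
eef_rot: [2.796, -0.0, 1.55]
force: [-0.1, -0.2, -1.3]
grip_width: 0.0116
grip_force: 45.0
```

```bash
python3 -c "
from h import *
state(); cov(-58,35,.35); cov(-58,-2,.35)"
```

```text
t 8.45 org [20.2 -0.5 66.4] lip [-48.2  -0.5  43.9] th 0.346 F [-0.1 -0.2 -1.3] w 0.0116
d tool [ 0.0005 -0.0124  0.0047] rot [-0.0042 -0.0004  0.0004]
d tool [ 0.0005 -0.0249  0.0395] rot [-0.0042 -0.0004  0.0004]
```

Emit:
shift_gripper --increments '[{"x": 0.0005,"y": -0.0124,"z": 0.0047,"wx": -0.004},{"y": -0.004,"z": 0.012},{"y": -0.004,"z": 0.012},{"y": -0.0045,"z": 0.0108},{},{}]'

```text
time_s: 9.05
ee_pos: [0.5434, -0.2616, 0.1741]
eef_rot: [2.79, -0.0, 1.549]
force: [-0.8, 0.1, 1.6]
grip_width: 0.0117
grip_force: 44.9
```

Run:
```python
from h import *
state(); cov(-58,-2,.35); cov(-71,-2,.35)
c=shot('side');d=shot('scene')
a=cv2.resize(c['pixels'][150:270,290:430],(560,480),interpolation=3)
b=cv2.resize(d['pixels'][140:260,170:330],(640,480),interpolation=3)[:, :]
cv2.imwrite('pics/ins.png',cv2.resize(np.hstack([a,b]),(800,320)))
```

```text
t 9.05 org [11.  -0.8 19.4] lip [-57.3  -0.8  -3.5] th 0.351 F [-0.8  0.1  1.6] w 0.0117
d tool [ 0.0008 -0.0001 -0.0015] rot [ 0.0014 -0.0001 -0.0004]
d tool [ 0.0008 -0.0123 -0.006 ] rot [ 0.0014 -0.0001 -0.0004]
```

View pics/ins.png

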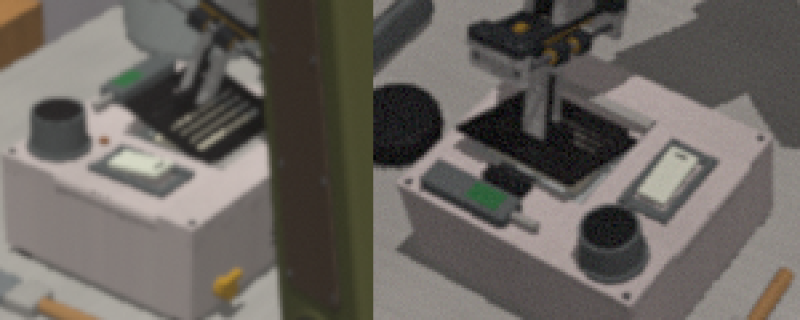

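The picture shows the cover tilted with its front in the recess and the rear raised above the catch, and no contact force. I'll slide it forward.

Emit:
shift_gripper --increments '[{"x": 0.0005,"y": -0.004,"z": -0.002},{"x": 0.0003,"y": -0.004,"z": -0.002},{"y": -0.0045,"z": -0.002},{},{}]'

```text
time_s: 9.65
ee_pos: [0.5293, -0.2606, 0.1756]
eef_rot: [2.789, -0.0, 1.549]
force: [0.4, 0.1, -3.2]
grip_width: 0.0115
grip_force: 44.9
```

```bash
python3 -c "
from h import *
state(); cov(-71,-1,.35); cov(-72,1,.2)"
```

```text
t 9.65 org [-3.1 -0.1 20.9] lip [-71.4  -0.1  -2.1] th 0.352 F [ 0.4  0.1 -3.2] w 0.0115
d tool [ 0.0001  0.0008 -0.0007] rot [ 0.0023  0.0002 -0.0008]
d tool [0.0001 0.0042 0.0105] rot [ 0.1523  0.0002 -0.0008]
```

Emit:
shift_gripper --increments '[{"y": 0.0014,"z": 0.0035,"wx": 0.05},{"y": 0.0014,"z": 0.0035,"wx": 0.05},{"y": 0.0014,"z": 0.0035,"wx": 0.05},{},{}]'

```text
time_s: 10.15
ee_pos: [0.5366, -0.2605, 0.1666]
eef_rot: [2.938, -0.0, 1.549]
force: [-0.1, 0.0, -2.1]
grip_width: 0.0115
grip_force: 44.9
```

```bash
python3 -c "
from h import *
state(); cov(-72.3,1.5,.07); cov(-72.3,1.5,.0)"
```

```text
t 10.15 org [-1.2  0.1 12.6] lip [-72.1   0.1   0. ] th 0.203 F [-0.1  0.  -2.1] w 0.0115
d tool [-0.0001  0.0036  0.0104] rot [ 0.1332 -0.0004 -0.0003]
d tool [-0.0001  0.0047  0.0167] rot [ 0.2032 -0.0004 -0.0003]
```

Emit:
shift_gripper --increments '[{"y": 0.0012,"z": 0.0035,"wx": 0.045},{"y": 0.0012,"z": 0.0035,"wx": 0.045},{"y": 0.0012,"z": 0.0034,"wx": 0.043},{},{}]'

```text
time_s: 10.65
ee_pos: [0.5413, -0.2609, 0.157]
eef_rot: [3.071, -0.0, 1.549]
force: [-4.4, -1.1, -1.5]
grip_width: 0.0114
grip_force: 45.0
```

```bash
python3 -c "
from h import *
state(); cov(-72.3,1.5,.0); cov(-72.3,1,-.02)"
```

```text
t 10.65 org [-1.2 -0.1  4.4] lip [-73.2  -0.1   1.4] th 0.07 F [-4.4 -1.1 -1.5] w 0.0114
d tool [0.0001 0.0029 0.0061] rot [ 0.0703 -0.0003 -0.0007]
d tool [0.0001 0.0033 0.0084] rot [ 0.0903 -0.0003 -0.0007]
```

Emit:
shift_gripper --increments '[{"y": 0.0006,"z": 0.0025,"wx": 0.03},{"y": 0.0006,"z": 0.0025,"wx": 0.03},{"y": 0.0003,"z": 0.002,"wx": 0.02},{"z": 0.001},{},{}]'

```text
time_s: 11.25
ee_pos: [0.5441, -0.2611, 0.1512]
eef_rot: [-3.133, 0.001, 1.549]
force: [-8.8, 2.0, 15.9]
grip_width: 0.0117
grip_force: 45.1
```

```bash
python3 -c "
from h import *
state(); cov(-72.3,1.5,.0)"
```

```text
t 11.25 org [-1.1 -0.3 -0.2] lip [-73.1  -0.3   2.4] th -0.009 F [-8.8  2.  15.9] w 0.0117
d tool [0.0003 0.0005 0.0001] rot [-0.0087  0.0011 -0.0005]
```

Emit:
shift_gripper --increments '[{"z": 0.001},{"z": 0.001},{},{}]'

```text
time_s: 11.65
ee_pos: [0.5441, -0.2611, 0.1512]
eef_rot: [-3.134, 0.002, 1.549]
force: [-15.9, 6.7, 34.0]
grip_width: 0.0113
grip_force: 45.1
```

```bash
python3 -c "
from h import *
state()"
```

```text
t 11.65 org [-1.1 -0.3 -0.3] lip [-73.1  -0.3   2.3] th -0.008 F [-15.9   6.7  34. ] w 0.0113
```

Emit:
shift_gripper --increments '[{"z": -0.002},{},{},{}]' --finger_gap 0.03

```text
time_s: 12.05
ee_pos: [0.5436, -0.2607, 0.1487]
eef_rot: [-3.13, -0.0, 1.549]
force: [0.1, 0.2, 0.1]
grip_width: 0.0302
grip_force: 0.0
```

Emit:
shift_gripper --increments '[{"z": -0.03},{"z": -0.04},{"z": -0.04},{"x": -0.03,"z": -0.02},{"x": -0.03},{}]'

```text
time_s: 12.65
ee_pos: [0.5432, -0.3235, 0.2789]
eef_rot: [-3.131, 0.0, 1.547]
force: [-1.1, 0.7, -1.4]
grip_width: 0.0301
grip_force: 0.0
```

Run:
```python
from h import *
import pickle
c=shot('wrist','rel.png'); pickle.dump(c,open('rel.pkl','wb'))
state()
```

```text
t 12.7 org [ -0.7 -61.2 127. ] lip [-72.7 -61.2 129.8] th -0.011 F [-0.   0.6 -0.5] w 0.0297
```

View pics/rel.png

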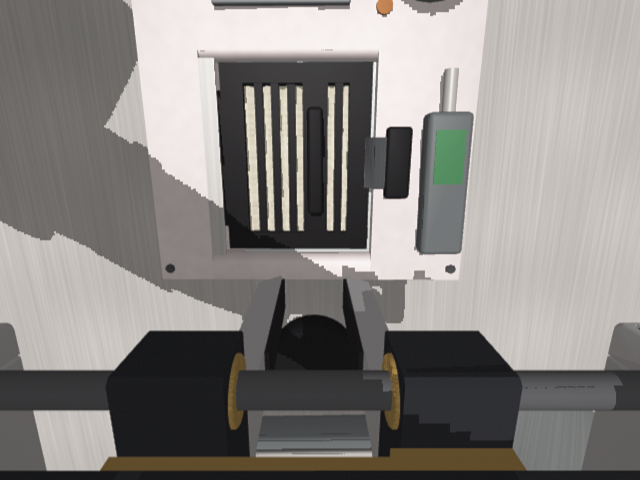

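The wrist view shows the cover flat in the recess and the grey nose reaching over its rear edge at column ~365. I'll check that numerically.

Run:
```python
from h import *
import pickle
c=pickle.load(open('rel.pkl','rb'))
W=lambda x,y,z:proj(c,SEAT+R.from_euler('z',YAW).apply(np.array([x,y,z])/1000)).round(1)
print('nose home',W(55,-20,6.5),W(55,20,6.5),'pushed 5',W(60,0,6.5),'nose top home',W(61,0,19.5))
for p in [(60,75,6),(60,-75,6),(-60,-75,6),(-60,75,6),(15,40,32),(15,-40,32)]:print(p,W(p[0]-1,p[1],p[2]))
g=c['pixels'].max(2)
for r in (145,160,175): print(r,g[r,354:394].tolist())
for y0 in (120,200): print('no catch',y0,g[y0,354:394].tolist())
print('rear edge col',[onz(c,u,200,.124).round(4).tolist() for u in (368,)])
h=np.array([.5407,-.2115,.13]);r=h+R.from_euler('z',YAW).apply([-.02-.0238,.092,.0093]);print('rocker_on',r,'rear',h+R.from_euler('z',YAW).apply([.0038,.092,.003]))
```

```text
nose home [363.4 185.8] [365.  136.1] pushed 5 [370.3 161.4] nose top home [373.8 162.1]
(60, 75, 6) [372.4  61.9]
(60, -75, 6) [365.9 249. ]
(-60, -75, 6) [229.2 248.9]
(-60, 75, 6) [217.4  62.7]
(15, 40, 32) [313.9 106.9]
(15, -40, 32) [314.1 215. ]
145 [51, 51, 52, 51, 51, 50, 51, 50, 49, 48, 52, 74, 68, 66, 67, 71, 73, 73, 75, 78, 79, 83, 85, 85, 85, 84, 87, 86, 86, 86, 88, 88, 62, 31, 32, 44, 54, 53, 53, 52]
160 [49, 49, 50, 49, 49, 48, 48, 47, 47, 48, 53, 75, 75, 71, 73, 73, 71, 73, 79, 80, 79, 85, 86, 85, 84, 87, 89, 87, 87, 87, 89, 87, 36, 28, 41, 47, 48, 50, 48, 50]
175 [45, 47, 45, 46, 45, 46, 46, 44, 43, 52, 99, 84, 81, 79, 80, 78, 77, 78, 78, 79, 84, 85, 85, 86, 86, 88, 87, 87, 87, 88, 87, 44, 29, 36, 43, 46, 45, 45, 46, 45]
no catch 120 [56, 56, 55, 56, 55, 54, 54, 54, 54, 54, 53, 54, 54, 55, 53, 50, 71, 180, 237, 235, 130, 125, 228, 247, 246, 245, 244, 245, 245, 245, 245, 245, 245, 245, 244, 244, 244, 244, 244, 243]
no catch 200 [42, 41, 41, 41, 42, 41, 41, 41, 42, 42, 41, 40, 38, 52, 138, 223, 221, 124, 128, 239, 239, 238, 238, 237, 238, 237, 237, 237, 238, 237, 238, 239, 239, 240, 238, 238, 239, 239, 239, 239]
rear edge col [[0.5885, -0.2945, 0.124]]
rocker_on [ 0.4988601  -0.11859218  0.1393    ] rear [ 0.5464494  -0.11960123  0.133     ]
```

The nose front is at column 364, where home predicts 364, and the cover corners match the flat prediction. So the cover is seated and the catch is home. Next I'll close the fingers and approach the rocker, with one look first.

```bash
python3 -c "
from h import *
go([.499,-.17,.26],YAW)"
```

```text
d tool [ 0.1508 -0.0477  0.019 ] rot [-0.0115 -0.0006 -0.0024]
```

Emit:
shift_gripper --increments '[{"x": 0.03,"y": -0.01},{"x": 0.04,"y": -0.012},{"x": 0.04,"y": -0.012},{"x": 0.04,"y": -0.012,"z": 0.01},{"x": 0.003,"z": 0.009},{},{}]' --finger_gap 0.0 --squeeze 10

```text
time_s: 13.4
ee_pos: [0.5009, -0.1671, 0.2606]
eef_rot: [-3.131, -0.0, 1.549]
force: [0.4, 0.4, 0.1]
grip_width: 0.0004
grip_force: 0.0
```

Run:
```python
from h import *
import pickle
c=shot('wrist','rock.png'); pickle.dump(c,open('rock.pkl','wb'))
go([.499,-.119,.20],YAW)
```

```text
d tool [ 0.0484 -0.0025  0.0608] rot [-0.0108 -0.0001 -0.0011]
```

View pics/rock.png

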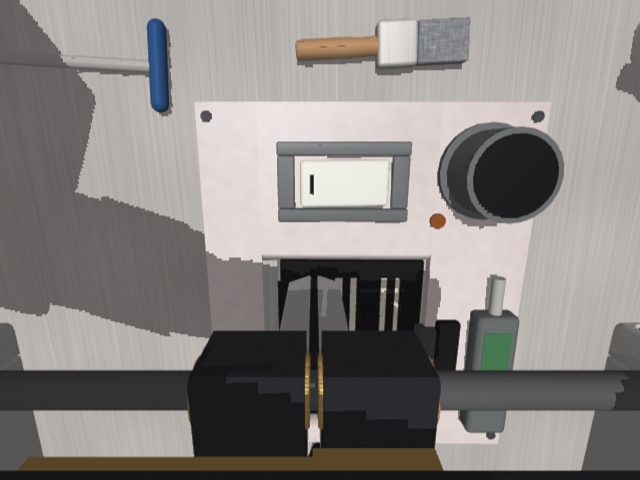

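The rocker's moulded line is at (312,184). The paddle covers columns 301–389, rows 161–206, and the left end is the front one.

Run:
```python
from h import *
import pickle
c=pickle.load(open('rock.pkl','rb'));S=pickle.load(open('d0.pkl','rb'))['scene']
print(tri([ray(c,312,184),ray(S,285.2,198.3)]).round(4),onz(c,312,184,.143),onz(S,285.2,198.3,.143),'paddle',onz(c,301,184,.143),onz(c,389,184,.135))
go([.499,-.119,.18],YAW)
```

```text
[ 0.4997 -0.1188  0.149 ] [ 0.49985957 -0.11982713  0.143     ] [ 0.49521269 -0.12163596  0.143     ] paddle [ 0.49173991 -0.11966529  0.143     ] [ 0.55804375 -0.12179043  0.135     ]
d tool [ 0.0484 -0.0022  0.0808] rot [-0.0108 -0.0001 -0.0011]
```

Emit:
shift_gripper --increments '[{"x": 0.024,"y": 0.002,"z": 0.02,"wx": -0.005},{"x": 0.0235,"y": 0.002,"z": 0.04,"wx": -0.005},{"z": 0.03},{},{}]'

```text
time_s: 13.95
ee_pos: [0.5058, -0.1203, 0.1715]
eef_rot: [-3.141, 0.0, 1.548]
force: [0.2, 1.2, 0.7]
grip_width: 0.0005
grip_force: 0.0
```

Emit:
shift_gripper --increments '[{"z": 0.003},{"z": 0.002},{"z": 0.002},{}]'

```text
time_s: 14.35
ee_pos: [0.5057, -0.1199, 0.1651]
eef_rot: [3.14, 0.001, 1.549]
force: [-3.2, -0.5, 8.8]
grip_width: 0.0003
grip_force: 4.7
```

Emit:
shift_gripper --increments '[{"z": 0.002},{"z": 0.002},{"z": 0.001},{},{}]'

```text
time_s: 14.85
ee_pos: [0.506, -0.12, 0.1643]
eef_rot: [3.138, 0.002, 1.549]
force: [-25.1, 5.8, 56.3]
grip_width: 0.0005
grip_force: 29.4
```

Emit:
shift_gripper --increments '[{"z": -0.01},{"z": -0.04},{"x": -0.024,"z": -0.04},{"x": -0.024},{},{}]'

```text
time_s: 15.45
ee_pos: [0.5041, -0.1675, 0.2484]
eef_rot: [-3.14, -0.0, 1.548]
force: [-0.1, -0.6, -0.4]
grip_width: 0.0003
grip_force: 0.0
```

Run:
```python
from h import *
import pickle
c=shot('wrist','rock2.png');a=pickle.load(open('rock.pkl','rb'));s=shot('side');s0=pickle.load(open('d0.pkl','rb'))['side']
f=lambda c,x,y,w,h,s:cv2.resize(c['pixels'][y:y+h,x:x+w],(w*s,h*s),interpolation=3)
top=np.hstack([f(a,250,130,200,100,2),f(c,250,130,200,100,2)])
bot=np.hstack([f(s0,310,185,80,60,5),f(s,310,185,80,60,5)])
cv2.imwrite('pics/cmp.png',np.vstack([top,bot]))
```

```text
(no output)
```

View pics/cmp.png

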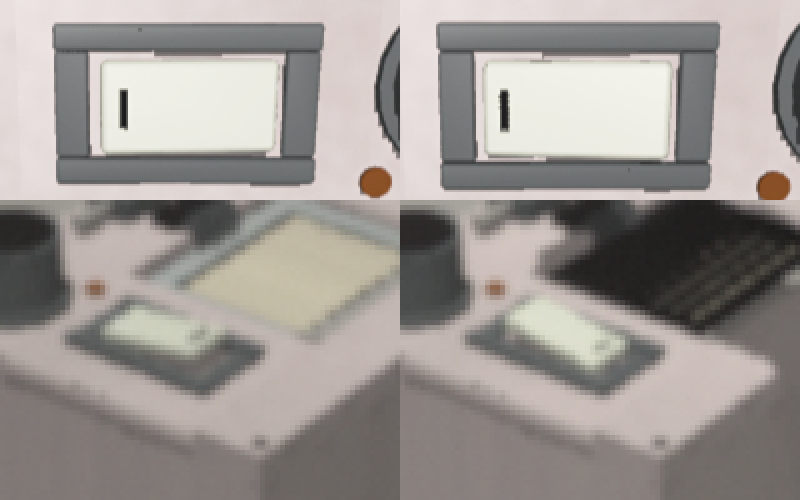

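The rocker has flipped: the front end is now down and the rear up, pressed to its stop at 56 N. The cover is still seated in the side view. Handing in.

```bash
python3 -c "
from h import *
print(ctrl.hand_in())"
```

```text
the job is handed in; nothing more can be done
None
```

The cover is hooked into the slot and snapped flat under its catch, the rocker was then pressed on, and the job is handed in at about 15.5 s; the cameras show both in place, but the hand-in returned no verdict.

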